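# Lever up the amplifier chassis and shim it

## Robot

A 6-joint arm with a two-finger parallel gripper is mounted at the origin on the work surface. World frame = base frame: x ahead of the robot, y to its left, z up, the work surface at z = 0. Lengths are in m, angles in rad, forces in N, time in s.
With the tool pointing down it reaches from about 0.35 to 0.975 m from the base axis. Payload 4.9 kg.
Tool frame: the origin (TCP) lies midway between the tips of the shut fingers; the grasp point (between the pads) lies 19 mm behind it; z points along the fingers, y is the line along which they close (so a half turn about z gives the same grasp; the last joint's range is limited). The gripper opens to 85 mm and grips with 20 to 120 N. Pads are 22 mm wide; open, the fingers measure 114 mm over their backs; the gripper's body (76 mm by 85 mm) begins 54 mm behind the grasp point. The pads swing forward as they close: fully open they stand 13 mm farther back than shut.
Start: joints at [1.181, 0.053, 1.613, -0, 1.476, -0.119], TCP at [0.167, 0.602, 0.207] pointing down, gripper open.
Joint ranges: [-3.01, 3.01], [-1.01, 2.22], [0.06, 2.58], [-1.02, 4.17], [0.09, 2.62], [-3.14, 3.14]. Speed limits (rad/s): [2.57, 2.57, 3.14, 3.14, 3.14, 3.14].

## Interface

Orientations are given as a unit quaternion [w, x, y, z].
In Python, from plant import * gives the robot as it stands.
- The arm moves only by the tool jog_arm, never from a script. Its argument "targets" is a list of rows, each a list of 3 entries, a list of its own where there are three numbers: the shift along the tool's x, y, z in units of 25 mm (1.0 is 25 mm), then the turn, a rotation vector about the tool's x, y, z in units of 8 degrees (1.0 is 8 degrees), then the opening in per cent of the stroke, from 0 (shut) to 100 (fully open). A call has 1 to 8 rows; each row is the pose to reach, as a shift and turn from the pose commanded when the call began, along the tool's axes at that moment; what a row does not reach only later rows make up. A row lasts 1/8 s, in which the tool goes at most 62.5 mm and 10.7 degrees, less where a joint would pass 70% of its speed; a pose out of reach is approached as far as the arm can. A call with a gripper value outside its range is refused whole. The fingers move at their own pace and stop on an object; the grip force is fixed at half the most. Time passes only in rows, so rows that repeat a pose let the fingers close. It gives the time, the measured TCP pose, the force, the opening and the grip force at its end, in the units of the state.
- state(): the state, without advancing time (a new reading comes with each control period).
- grab_frame(name): name is "side" or "top"; returns (picture, depth): 384x512x3 uint8, red, green, blue; 384x512 float32, m along the optical axis (not along the pixel's ray), 0 where there is no reading.
- camera_params(name): a dict with "fovy" (degrees; the focal length in pixels is half the picture's height over the tangent of half this angle, whatever the lens; pixels are square), "cx", "cy" (the principal point, pixels), "rvec" (rotation vector, rad) and "tvec" (3), from world to camera coordinates, as OpenCV has them. Camera axes: x right, y down, z forward; pixel columns grow to the right and rows downward; lengths in m; the calibration is good to about 2 mm. A picture is of the moment at which its call begins. camera_params takes no time and is no camera call.
- job_done(): hands the job in; it is judged then, once.
The state is a dict: "time": time; "joint_pos": joint angles; "joint_vel": joint speeds; "joint_efforts": joint torques, N m; "tool_pos": TCP position; "tool_rot": TCP orientation; "contact_force": force on the tool from outside, world axes, zero at the start; "ft_torque": the same for the moment, N m; "gripper_width": opening from 0.0 (shut) to 1.0 (fully open); "grasp_force": force on a finger pad.
Only numpy, scipy, OpenCV 4.12 (cv2) and the standard library are available. Lean on these libraries where they do the work, as an engineer would, in place of code of your own. Each camera call takes 0.05 s, during which the arm holds its last target. There are 200 camera calls.

## Task

The open amplifier chassis is too heavy to lift by hand: with the red-handled pry bar over the yellow fulcrum block, lever up its near edge and leave the bar holding it there. Slip the orange shim, end first, at least a quarter but not more than about two thirds of its length, under the raised edge beside the bar, then let the chassis down gently onto the shim with the bar, draw the bar right out from under it and leave the bar lying still. Do not push or lift the chassis with the gripper, and do not disturb the other things on the bench.

Things in the scene. Friction and masses are not known exactly. Their poses are not given: they have to be found in the camera images.
- chassis: White open steel amplifier tray, about 2 kg, loose, 300 (x) by 200 mm (y), rim 49 mm above the bench; transformer and heat sink (to 75 mm high) on its far half. Origin on the bench under its centre, z up. Flat bottom 14 mm up, on four rubber feet of radius 10 mm at x = +-135, y = +-85 mm. The near edge, to be raised, is the long side at y = -100 mm, facing the robot's right (-y).
- near_edge (a point): Point on the bottom of the chassis, midway along the near edge (chassis x 0, y -100, z 14 mm): 14 mm above the bench at the start.
- fulcrum: Yellow fulcrum block, 0.5 kg, loose, already standing before the near edge, parallel to it: ridge 47 to 53 mm out from the edge, at chassis x = -75 to -35 mm. Origin on the bench below its ridge; x along the ridge, y towards the chassis. Foot 60 mm long, 8 mm high, from y = -35 to +10 mm.
- pry_bar: Steel pry bar, 0.85 kg, lying flat, toe towards the robot's left. Origin on its underside at the bend, x along the bar to the toe, z up. Toe 30 long, 26 wide, 4 mm thick, bent up 24 degrees from x, so it lies flat when the handle is raised 24 degrees. Shank 16 wide, 12 mm high, from x = 0 to -130; handle 26 by 26 mm from x = -130 to -290 mm, flush below. Mass centre near x = -180 mm.
- toe_tip (a point): Tip of the pry bar's toe, on the toe's underside.
- shim: Orange plastic shim bar, 120 mm (its x) by 30 mm (its y) by 22 mm high, lying flat on the bench, 0.09 kg. Origin: centre of its underside. Its two ends are alike. It starts at one of three places, changing with the tape roll and the meter.
- tape_roll: Bystander: blue tape roll, 68 mm across, 45 mm high, loose; origin under its centre.
- meter: Bystander: yellow hand meter, 60 (x) by 110 (y) by 30 mm high, loose; origin under its centre.
- spray_can: Bystander: upright spray can, 60 mm across, 170 mm high, loose; origin under its centre.
- screwdriver: Bystander: screwdriver lying on the bench, loose.
- solder_spool: Bystander: grey solder spool, 60 mm across, 42 mm high, loose; origin under its centre.
- ridge (a point): Top of the fulcrum block's ridge at mid-length, 15 mm above the bench. The ridge is a round steel rod 60 mm long of radius 5 mm (axis 10 mm above the bench). To get the toe past it and under the edge, move the tilted bar in forwards and downwards over the ridge.
- bar_handle (a point): Middle of the red handle's thickness, near the balance point (bar x -195, z 13 mm). With the toe about 22 mm under the edge and the ridge about 42 mm behind the bend, the handle's weight alone holds the chassis up: released, its end rests on the bench (bar 3.5 degrees down towards the handle) and the middle of the near edge stands about 36 mm up.
Things that resemble listed ones, but are neither listed nor needed, are in the scene too. What is shaped like the shim but blue is not meant.

How it is judged:
On the way, in this order (a step that is already met when the one before it is completed fails the run):
1. the near edge is levered up by the pry bar over the fulcrum block, at least 16 mm above where it stood, without the gripper on the chassis (height (world z) of near_edge above 0.03 m and contact force between pry_bar and chassis above 1 N and contact force between pry_bar and fulcrum above 1 N and contact force between the fingers and chassis below 0.5 N), for 0.2 s.
2. the shim lies at least 25 mm under the edge while the bar holds the chassis up (y of shim in the frame of chassis between -0.135 and -0.07 m and x of shim in the frame of chassis between -0.12 and 0.12 m and angle between the x axis of shim and the y axis of chassis, either way round below 0.5 rad and height (world z) of shim below 0.01 m and height (world z) of near_edge above 0.027 m and contact force between pry_bar and chassis above 1 N), for 0.2 s.
At the end, for the whole second after the job is handed in: Chassis resting on the shim, its near edge 19.5 to 30 mm above the bench; shim flat on the bench, 23 to 92 mm of it under the edge, within 0.5 rad of square to it; pry bar off the chassis, toe tip 8 mm or more outside the near edge, bend under 50 mm high; chassis, shim and bar still (contact force between shim and chassis above 1 N and y of shim in the frame of chassis between -0.137 and -0.068 m and angle between the x axis of shim and the y axis of chassis, either way round below 0.5 rad and height (world z) of shim below 0.005 m and height (world z) of near_edge between 0.0195 and 0.03 m and contact force between pry_bar and chassis below 0.1 N and y of toe_tip in the frame of chassis below -0.108 m and height (world z) of pry_bar below 0.05 m and linear speed of each of chassis, pry_bar, shim below 0.02 m/s); the robot touches nothing.
It fails at once if the gripper or arm pushes or lifts the chassis (over 8 N) (contact force between any of the fingers, the arm and chassis above 8 N).
It fails at once if the chassis is dropped (turns faster than 1.2 rad/s) (angular speed of chassis above 1.2 rad/s).
It fails at once if the chassis is shoved over 40 mm along the bench (distance of chassis from where it was at the start of the episode above 0.04 m).
It fails at once if a bystander is moved over 30 mm (distance of any of tape_roll, meter, spray_can, screwdriver, solder_spool from where it was at the start of the episode above 0.03 m).
It also fails if it takes over 66 s, if anything falls off the work surface, if the arm or the gripper's body presses on something with over 40 N, if the wrist force passes 120 N, or if a joint passes its speed limit or range.

## Working session

There is one attempt and no reset: what is moved stays moved. The work goes in short steps, Python scripts to look and compute and a tool call to move; the robot and the scene stay as the last step left them, time stands still between calls to the robot, and variables do not carry over. Pictures are saved under pics/ and viewed, at most 10 in all, crops included, and the job is handed in when it is done.

Besides the shell and the picture viewer there is one more tool, called after "Request:" as name([rows], argument=value, ...), one row to a line, values as JSON. jog_arm: Moves the arm, as the interface text tells. Its arguments: {"type":"object","properties":{"targets":{"type":"array"}},"required":["targets"]}

```bash
mkdir -p pics; ls; cat > h.py <<'E'
from plant import *
import numpy as np, cv2
from scipy.spatial.transform import Rotation as R
def cam(name):
    p=camera_params(name); f=192/np.tan(np.radians(p['fovy'])/2)
    return f,p['cx'],p['cy'],R.from_rotvec(np.ravel(p['rvec'])).as_matrix(),np.ravel(p['tvec'])
def cloud(name,d):
    f,cx,cy,M,t=cam(name); v,u=np.mgrid[:384,:512]
    P=np.stack([(u-cx)/f*d,(v-cy)/f*d,d],-1)
    return (P-t)@M
def ray(name,u,v,z):
    f,cx,cy,M,t=cam(name); o=-M.T@t; r=M.T@np.array([(u-cx)/f,(v-cy)/f,1])
    return o+r*(z-o[2])/r[2]
def proj(name,X):
    f,cx,cy,M,t=cam(name); q=np.atleast_2d(X)@M.T+t
    return np.c_[cx+f*q[:,0]/q[:,2],cy+f*q[:,1]/q[:,2]]
def save(n,im,sc=1): cv2.imwrite(f'pics/{n}.png',cv2.resize(im[...,::-1],None,fx=sc,fy=sc,interpolation=cv2.INTER_CUBIC))
E
python3 - <<'E'
from h import *
for n in('top','side'):
    im,d=grab_frame(n); np.savez(n+'0',im=im,d=d); save(n+'0',im,1.5)
    f,cx,cy,M,t=cam(n); print(n,f,cx,cy,-M.T@t,M.round(3).tolist(),camera_params(n).keys())
    P=cloud(n,d); print((d==0).mean())
print(state())
E
```

```text
pics
top 450.8624029096218 251.86470161830164 193.31917185833063 [ 0.32976998 -0.0753253   1.28461426] [[0.012, -1.0, -0.01], [-0.989, -0.01, -0.148], [0.148, 0.012, -0.989]] dict_keys(['fovy', 'cx', 'cy', 'rvec', 'tvec'])
0.0039520263671875
side 357.0934721228645 252.44086924002897 185.14977519749462 [ 0.16932795 -0.66779963  0.71132706] [[0.859, -0.511, 0.004], [-0.355, -0.602, -0.715], [0.368, 0.613, -0.699]] dict_keys(['fovy', 'cx', 'cy', 'rvec', 'tvec'])
0.00390625
{'time': 0.1, 'joint_pos': array([ 1.18099459e+00,  5.33075619e-02,  1.61416663e+00, -2.13027118e-05,
        1.47596563e+00, -1.18944367e-01]), 'joint_vel': array([-0.00178177,  0.00044416, -0.00335967, -0.00062458, -0.00256697,
       -0.00082049]), 'joint_efforts': array([ 1.18274302e-04, -3.94905460e+01, -3.71362031e+01, -9.49013088e-05,
        3.99417986e-03,  1.60332888e-05]), 'tool_pos': array([0.16696466, 0.60165851, 0.20556968]), 'tool_rot': array([-2.22147935e-04,  1.35014018e-01,  9.90843258e-01, -8.96531682e-04]), 'contact_force': array([ 0.46243663, -0.46375716,  0.18124716]), 'ft_torque': array([-0.01883442, -0.04283769,  0.02970103]), 'grasp_force': 0.0, 'gripper_width': 0.9988252751867434}
```

View pics/top0.png

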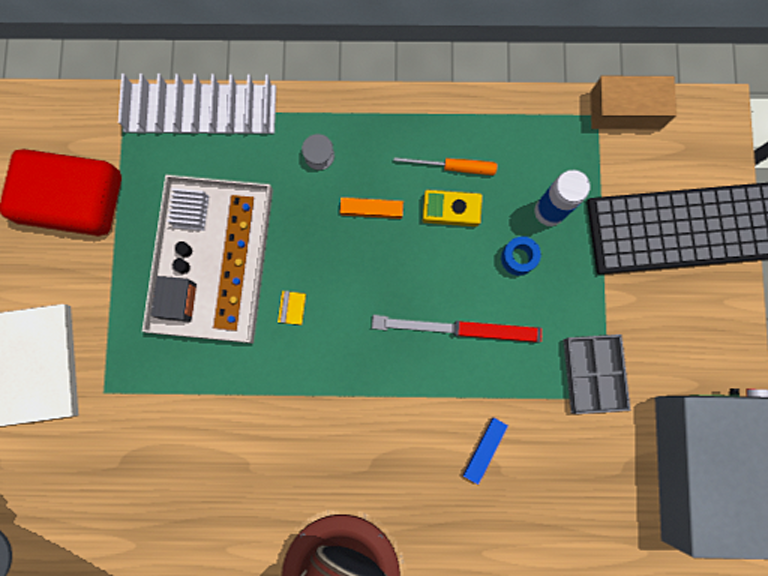

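View pics/side0.png

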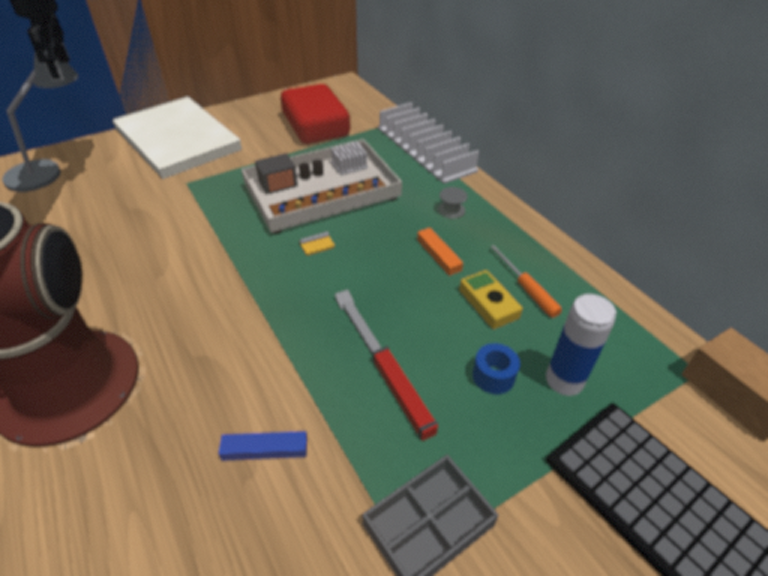

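Top view (768-px coordinates):
- Chassis at (207,260), with its near edge at right, u≈260.
- Fulcrum at (291,307).
- Bar from toe (378,322) to handle end (540,333).
- Orange bar at (371,207), blue bar at (485,450) and the orange screwdriver handle at (470,166). The shim is the orange one at (371,207): a plain 120x30 block of the right colour. The crop below confirms it.

```bash
python3 - <<'E'
from h import *
Z=np.load('top0.npz'); im,d=Z['im'],Z['d']; P=cloud('top',d)
hsv=cv2.cvtColor(im,cv2.COLOR_RGB2HSV); H,S,V=[hsv[...,i].astype(int) for i in range(3)]
def box(u0,u1,v0,v1):
    m=np.zeros(H.shape,bool); m[int(v0/1.5):int(v1/1.5),int(u0/1.5):int(u1/1.5)]=1; return m
def rect(name,m,z):
    m=cv2.morphologyEx(m.astype(np.uint8),cv2.MORPH_OPEN,np.ones((2,2)))
    c=max(cv2.findContours(m,0,cv2.CHAIN_APPROX_NONE)[0],key=cv2.contourArea)
    (c0,s,a)=cv2.minAreaRect(c); W=np.array([ray('top',u,v,z)[:2] for u,v in cv2.boxPoints((c0,(s[0]+1,s[1]+1),a))])
    e=np.diff(W,axis=0)[:2]; L=np.linalg.norm(e,axis=1); k=e[np.argmax(L)]
    print(name,'ctr',W.mean(0).round(4),'size',L.round(4),'ang',np.degrees(np.arctan2(k[1],k[0])).round(2),'depth z med',np.median(P[m>0][:,2]).round(4),'pc',np.median(P[m>0],0).round(4))
    return m
notgreen=~((H>60)&(H<95)&(S>80))
rect('shim',box(330,412,190,225)&(H<22)&(S>150),.022)
rect('fulc',box(270,312,285,330)&(H>15)&(H<35)&(S>130),.008)
rect('fulcall',box(270,312,285,330)&notgreen&(V>110),.010)
mh=rect('handle',box(440,550,310,350)&((H<8)|(H>172))&(S>130),.026)
ms=rect('shank',box(390,452,310,340)&(S<80)&(V>110),.012)
rect('tape',box(495,545,230,280)&(H>95)&(H<130)&(S>120),.045)
rect('meter',box(415,490,180,235)&(H>15)&(H<35)&(S>130),.030)
rect('spool',box(295,340,130,175)&notgreen,.042)
mc=rect('chassis',box(135,275,170,350)&notgreen&(V>60)&(P[...,2]>.03),.049)
# fine: near edge line fit rim
ys=[];
for v in range(128,220,8):
    u=np.where(mc[v])[0].max()+.5; ys.append(ray('top',u,v,.049)[:2])
print(np.round(ys,4).tolist())
print('toe region heights', [ (u,P[v,u].round(4).tolist()) for u,v in [(250,214),(252,215),(254,215),(260,216),(280,217)]])
c=im[100:240,180:380]; save('crop0',c,4)
print(proj('top',[[0.45,0,0],[.45,-.2,0]]))
E
```

```text
shim ctr [ 0.6763 -0.0483] size [0.038  0.1226] ang -92.95 depth z med 0.0207 pc [ 0.6769 -0.0474  0.0207]
fulc ctr [0.4823 0.094 ] size [0.0635 0.0344] ang -5.75 depth z med 0.0078 pc [0.4826 0.0964 0.0078]
fulcall ctr [0.484  0.1009] size [0.0649 0.0508] ang -6.18 depth z med 0.0083 pc [0.4833 0.1009 0.0083]
handle ctr [ 0.4406 -0.2869] size [0.0298 0.1485] ang -94.17 depth z med 0.0246 pc [ 0.4404 -0.288   0.0246]
shank ctr [ 0.452  -0.1435] size [0.0201 0.1177] ang -94.16 depth z med 0.011 pc [ 0.4514 -0.1433  0.011 ]
tape ctr [ 0.5808 -0.3279] size [0.0779 0.0698] ang -44.53 depth z med 0.0423 pc [ 0.5834 -0.3306  0.0423]
meter ctr [ 0.6753 -0.2027] size [0.0686 0.1138] ang -93.72 depth z med 0.0289 pc [ 0.6706 -0.2106  0.0289]
spool ctr [0.782  0.0559] size [0.0636 0.072 ] ang -178.78 depth z med 0.0409 pc [0.7833 0.0553 0.0409]
chassis ctr [0.5719 0.258 ] size [0.3084 0.2141] ang -3.36 depth z med 0.0463 pc [0.5649 0.3004 0.0463]
[[0.7002, 0.1441], [0.6767, 0.1461], [0.6535, 0.1481], [0.6303, 0.15], [0.6072, 0.152], [0.5843, 0.154], [0.5615, 0.1559], [0.5388, 0.1579], [0.5163, 0.1598], [0.4938, 0.1617], [0.4715, 0.1609], [0.4493, 0.1655]]
toe region heights [(250, [0.461, -0.0557, 0.0131]), (252, [0.4584, -0.0614, 0.0108]), (254, [0.4593, -0.067, 0.0024]), (260, [0.4555, -0.0841, 0.0144]), (280, [0.4536, -0.1407, 0.0111])]
[[230.54056872 218.08415209]
 [300.57355675 218.85681726]]
```

View pics/crop0.png

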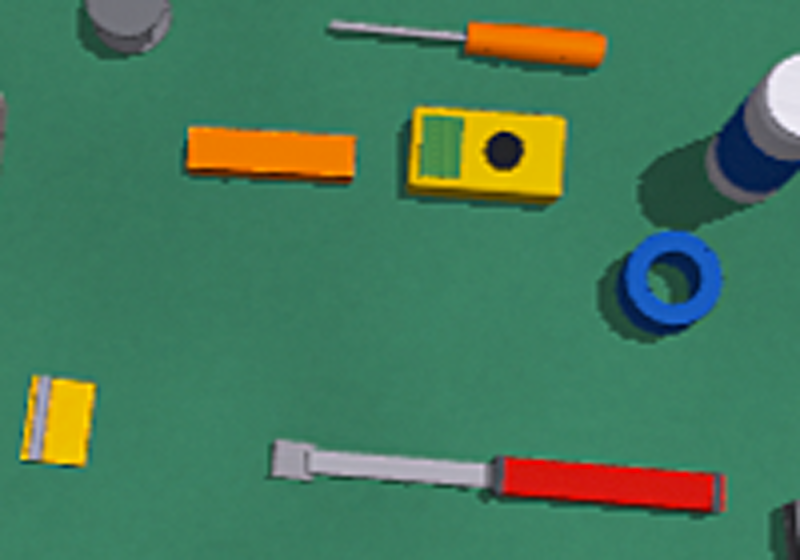

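The crop confirms the shim: the plain orange block, crop (270,153). The orange screwdriver handle is round with a blade, and the other bar-shaped block is blue.

```bash
cat >> h.py <<'E'
def pose(p,head,tilt=0.):
    """tool pose: x along heading(deg), dipped by tilt(deg) (handle up), z down"""
    a,t=np.radians([head,tilt]); h=np.array([np.cos(a),np.sin(a),0]); 
    x=h*np.cos(t)+[0,0,-np.sin(t)]; z=-(h*np.sin(t)+[0,0,np.cos(t)]); y=np.cross(z,x)
    return np.array(p,float),R.from_matrix(np.c_[x,y,z])
def cur():
    s=state(); q=s['tool_rot']; return s['tool_pos'],R.from_quat([q[1],q[2],q[3],q[0]]),s
def rows(*ps):
    p0,R0,s=cur(); print('t',s['time'],'p',p0.round(4),'F',s['contact_force'].round(1),'w',round(s['gripper_width'],3))
    for p,Rt in ps: print((R0.inv().apply(p-p0)/.025).round(2).tolist(),np.degrees((R0.inv()*Rt).as_rotvec()/8).round(2).tolist())
def tilt():
    p,Rr,s=cur(); x=Rr.as_matrix()[:,0]; return np.degrees(np.arctan2(x[1],x[0])),np.degrees(-np.arcsin(x[2]))
E
python3 - <<'E'
from h import *
r=lambda u,v,z: ray('top',u,v,z).round(4)
print('toe tip L/R',r(248,210,.016),r(248,219.3,.016)); print('handle end',r(361,218.5,.026),r(361,227.5,.026))
print('chassis near corners',r(271/1.5,185/1.5,.049),r(251/1.5,342.5/1.5,.049))
print('rod ends (z .014)',r(180+42/4,100+376/4,.014),r(180+31/4,100+461/4,.014))
rows(pose([.45,.25,.21],45),pose([.45,-.24,.15],85.6),pose([.45,-.24,.1],85.6))
E
```

```text
toe tip L/R [ 0.472  -0.0499  0.016 ] [ 0.4456 -0.0503  0.016 ]
handle end [ 0.4504 -0.366   0.026 ] [ 0.4253 -0.3654  0.026 ]
chassis near corners [0.7139 0.1441 0.049 ] [0.4153 0.1701 0.049 ]
rod ends (z .014) [0.5163 0.1148 0.014 ] [0.4554 0.1206 0.014 ]
t 0.1 p [0.167  0.6017 0.2056] F [ 0.5 -0.5  0.2] w 0.999
[-14.67, -10.52, -0.16] [-0.01, 0.01, 14.94]
[-19.92, -29.41, 2.27] [-0.01, 0.01, 9.86]
[-19.92, -29.4, 4.27] [-0.01, 0.01, 9.86]
```

Request:
jog_arm([
  [[-14.6,-10.5,0],[0,0,5.5],100],
  [[-14.6,-10.5,0],[0,0,5.5],100],
  [[-14.6,-10.5,0],[0,0,5.5],100],
  [[-14.6,-10.5,0],[0,0,5.5],100],
  [[-14.6,-10.5,0],[0,0,5.5],100],
  [[-14.6,-10.5,0],[0,0,5.5],100],
  [[-14.6,-10.5,0],[0,0,5.5],100],
  [[-14.6,-10.5,0],[0,0,5.5],100],
])

```text
time: 1.1
tool_pos: [0.4501, 0.2489, 0.2062]
tool_rot: [-0.0, 0.498, 0.867, -0.0]
contact_force: [1.1, 0.3, -0.5]
gripper_width: 1.0
grasp_force: 0.0
```

```bash
python3 - <<'E'
from h import *
print(tilt()); rows(pose([.4434,-.262,.12],86),pose([.4434,-.272,.06],86))
E
```

```text
(np.float64(120.20033341160476), np.float64(0.015794869797534545))
t 1.1 p [0.4501 0.2489 0.2062] F [ 1.1  0.3 -0.5] w 1.0
[-17.53, -10.51, 3.46] [-0.01, 0.0, 4.28]
[-17.87, -10.71, 5.86] [-0.01, 0.0, 4.28]
```

Request:
jog_arm([
  [[-17.8,-10.7,3.5],[0,0,4.3],70],
  [[-17.8,-10.7,3.5],[0,0,4.3],70],
  [[-17.8,-10.7,3.5],[0,0,4.3],70],
  [[-17.8,-10.7,3.5],[0,0,4.3],70],
  [[-17.8,-10.7,3.5],[0,0,4.3],70],
  [[-17.8,-10.7,3.5],[0,0,4.3],70],
  [[-17.8,-10.7,3.5],[0,0,4.3],70],
  [[-17.8,-10.7,3.5],[0,0,4.3],70],
])

```text
time: 2.1
tool_pos: [0.4441, -0.2424, 0.1231]
tool_rot: [-0.0, 0.731, 0.683, 0.0]
contact_force: [0.2, -0.9, 0.1]
gripper_width: 0.698
grasp_force: 0.0
```

```bash
python3 - <<'E'
from h import *
print(tilt()); rows(pose([.4434,-.272,.06],86),pose([.4434,-.272,.003],86))
E
```

```text
(np.float64(86.13005719518037), np.float64(-0.0352956395466257))
t 2.1 p [ 0.4441 -0.2424  0.1231] F [ 0.2 -0.9  0.1] w 0.698
[-1.19, 0.05, 2.52] [0.0, -0.0, 0.02]
[-1.19, 0.05, 4.8] [0.0, -0.0, 0.02]
```

Request:
jog_arm([
  [[-1.1,0,2],[0,0,0],70],
  [[-1.1,0,4],[0,0,0],70],
  [[-1.1,0,4.6],[0,0,0],70],
  [[-1.1,0,4.6],[0,0,0],70],
])

```text
time: 2.6
tool_pos: [0.442, -0.2676, 0.008]
tool_rot: [-0.001, 0.73, 0.683, -0.0]
contact_force: [-0.5, 1.2, 0.7]
gripper_width: 0.697
grasp_force: 0.0
```

```bash
python3 - <<'E'
from h import *
print(tilt()); rows(pose([.4434,-.272,.003],86))
im,d=grab_frame('side'); u,v=proj('side',[[.443,-.272,.02]])[0].astype(int); save('grip',im[v-75:v+75,u-100:u+100],4)
E
```

```text
(np.float64(86.14974555854495), np.float64(-0.08172530244910296))
t 2.6 p [ 0.442  -0.2676  0.008 ] F [-0.5  1.2  0.7] w 0.697
[-0.17, 0.07, 0.2] [-0.01, -0.01, 0.02]
```

View pics/grip.png

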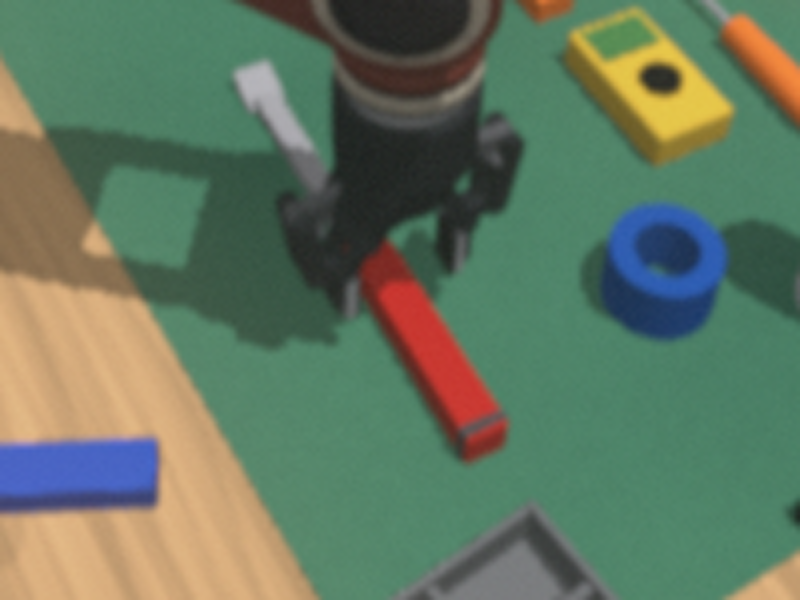

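The fingers straddle the red handle, crop (345,300) and (455,260). Next I lower slightly and grip.

Request:
jog_arm([
  [[0,0,0.15],[0,0,0],70],
  [[0,0,0.15],[0,0,0],10],
  [[0,0,0.15],[0,0,0],10],
  [[0,0,0.15],[0,0,0],10],
  [[0,0,0.15],[0,0,0],10],
  [[0,0,0.15],[0,0,0],10],
])

```text
time: 3.4
tool_pos: [0.4422, -0.2689, 0.0048]
tool_rot: [-0.0, 0.731, 0.683, -0.0]
contact_force: [-0.3, 0.5, -0.0]
gripper_width: 0.104
grasp_force: 0.0
```

Request:
jog_arm([
  [[0,0,-1],[0,0,0],10],
  [[0,0,-2],[0,0,0],10],
  [[0,0,-3],[0,0,0],10],
  [[0,0,-3],[0,0,0],10],
])

```text
time: 3.9
tool_pos: [0.4437, -0.2701, 0.0822]
tool_rot: [0.002, 0.731, 0.683, 0.0]
contact_force: [1.4, -0.6, -0.6]
gripper_width: 0.102
grasp_force: 0.0
```

```bash
python3 - <<'E'
from h import *
print(tilt()); rows(pose([.4434,-.272,.003],86))
for n in('side','top'):
    im,d=grab_frame(n); np.savez(n+'1',im=im,d=d)
im=np.load('top1.npz')['im']; save('lift',im[150:300,200:400],4)
E
```

```text
(np.float64(86.08256149062387), np.float64(0.16666665727676258))
t 3.9 p [ 0.4437 -0.2701  0.0822] F [ 1.4 -0.6 -0.6] w 0.102
[-0.07, -0.02, 3.17] [0.03, 0.02, 0.01]
```

View pics/lift.png

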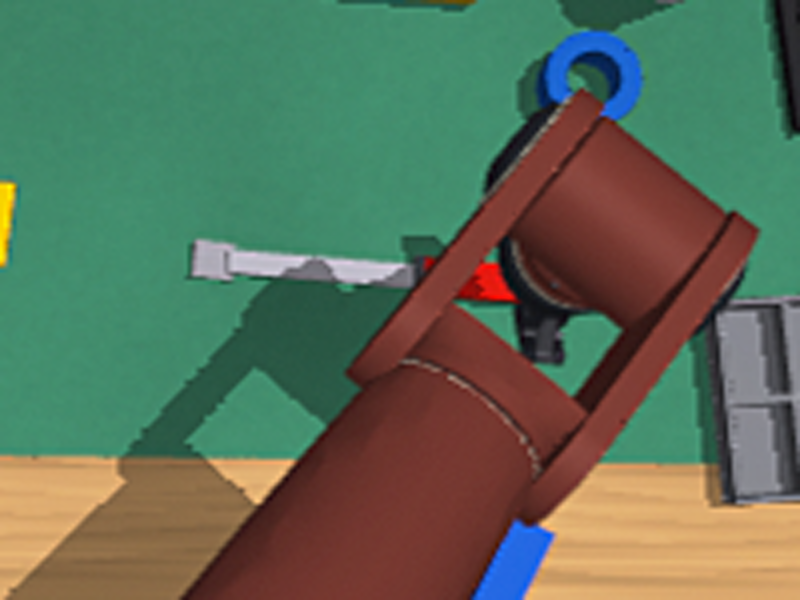

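```bash
python3 - <<'E'
from h import *
im=np.load('side1.npz')['im']; u,v=proj('side',[[.443,-.27,.08]])[0].astype(int); save('lift_s',im[v-75:v+75,u-100:u+100],4)
Z=np.load('side1.npz');P=cloud('side',Z['d']);hsv=cv2.cvtColor(Z['im'],cv2.COLOR_RGB2HSV)
m=((hsv[...,0]<6)|(hsv[...,0]>174))&(hsv[...,1]>190)&(P[...,1]<-.15)&(P[...,0]>.35)
Q=P[m]; print(m.sum(),np.percentile(Q,[2,50,98],axis=0).round(3).tolist())
print(state()['gripper_width'],state()['grasp_force'])
E
```

```text
259 [[0.429, -0.351, 0.022], [0.441, -0.302, 0.025], [0.451, -0.253, 0.027]]
0.09869999433799768 0.0
```

View pics/lift_s.png

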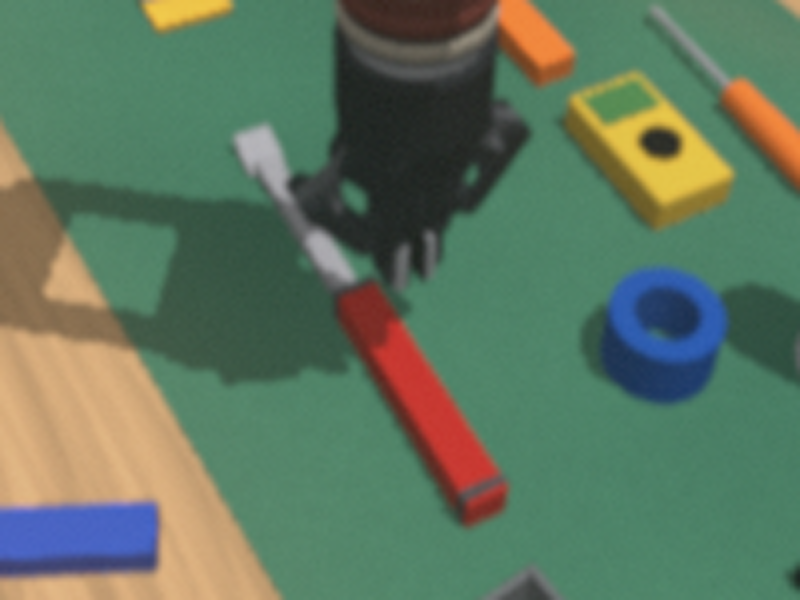

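```bash
python3 - <<'E'
from h import *
Z=np.load('side1.npz');P=cloud('side',Z['d']); u,v=proj('side',[[.443,-.27,.08]])[0].astype(int)
for a,b in [(400,280),(398,265),(402,284),(430,268),(431,258),(428,273),(415,255),(370,240)]:
    print(a,b,P[v-75+b//4,u-100+a//4].round(4),Z['im'][v-75+b//4,u-100+a//4])
m=(P[...,2]>.06)&(abs(P[...,0]-.4437)<.06)&(abs(P[...,1]+.27)<.04)&(P[...,2]<.13); Q=P[m]
i=np.argsort(Q[:,2])[:25]; print(Q[i].round(3).tolist())
E
```

```text
400 280 [ 0.4332 -0.2802  0.1164] [ 97 102 101]
398 265 [ 0.4305 -0.2798  0.1309] [88 91 92]
402 284 [ 0.4337 -0.2797  0.112 ] [ 97 106 102]
430 268 [ 0.45   -0.2813  0.1169] [ 94 103  99]
431 258 [ 0.4491 -0.2818  0.1279] [95 98 98]
428 273 [ 0.4488 -0.2832  0.1163] [ 93 107 100]
415 255 [ 0.4473 -0.2696  0.1195] [38 42 38]
370 240 [ 0.4126 -0.2806  0.162 ] [41 46 44]
[[0.447, -0.271, 0.104], [0.431, -0.276, 0.106], [0.436, -0.28, 0.107], [0.446, -0.277, 0.108], [0.447, -0.275, 0.109], [0.446, -0.281, 0.109], [0.446, -0.272, 0.11], [0.449, -0.28, 0.11], [0.447, -0.279, 0.11], [0.431, -0.277, 0.111], [0.433, -0.281, 0.111], [0.429, -0.276, 0.111], [0.453, -0.281, 0.112], [0.446, -0.272, 0.112], [0.434, -0.28, 0.112], [0.449, -0.283, 0.112], [0.447, -0.275, 0.112], [0.43, -0.281, 0.113], [0.435, -0.281, 0.113], [0.446, -0.279, 0.114], [0.426, -0.277, 0.114], [0.448, -0.281, 0.114], [0.456, -0.28, 0.114], [0.43, -0.277, 0.115], [0.447, -0.271, 0.115]]
```

The depth image puts the fingertips about 22 mm above the reported TCP (z≈0.106 m against 0.082), so the fingers closed over the handle rather than on it. I'll allow for that offset and grip again.

Request:
jog_arm([
  [[0,0,0],[0,0,0],70],
  [[0,0,0],[0,0,0],70],
  [[0,0,1.5],[0,0,0],70],
  [[0,0,2.8],[0,0,0],70],
  [[0,0,3.4],[0,0,0],70],
  [[0,0,3.7],[0,0,0],70],
  [[0,0,3.9],[0,0,0],70],
  [[0,0,3.9],[0,0,0],70],
])

```text
time: 5.0
tool_pos: [0.4427, -0.2692, -0.017]
tool_rot: [0.001, 0.731, 0.683, 0.0]
contact_force: [0.4, 0.4, 0.4]
gripper_width: 0.696
grasp_force: 0.0
```

Request:
jog_arm([
  [[0,0,0],[0,0,0],10],
  [[0,0,0],[0,0,0],10],
  [[0,0,0],[0,0,0],10],
  [[0,0,0],[0,0,0],10],
  [[0,0,0],[0,0,0],10],
])

```text
time: 5.62
tool_pos: [0.4436, -0.2696, -0.0163]
tool_rot: [0.001, 0.731, 0.682, 0.0]
contact_force: [2.1, 1.2, 5.6]
gripper_width: 0.291
grasp_force: 62.2
```

```bash
cat >> h.py <<'E'
RG=np.array([.4858,.1155]); HC=85.0; G=(-.1926,-.0163)
def bar(D,z,t,head=HC,lat=0.):
    a=np.radians(HC); h=np.array([np.cos(a),np.sin(a)]); b=np.r_[RG+D*h+lat*np.array([h[1],-h[0]]),z]
    p,Rt=pose(b,head,t); M=Rt.as_matrix(); return p+M[:,0]*G[0]-M[:,2]*G[1],Rt
def barnow():
    p,Rt,s=cur(); M=Rt.as_matrix(); b=p-M[:,0]*G[0]+M[:,2]*G[1]; a=np.radians(HC); d=b[:2]-RG
    h=np.array([np.cos(a),np.sin(a)]); print('bar D',(d@h).round(4),'lat',(d@[h[1],-h[0]]).round(4),'z',b[2].round(4),'head,tilt',np.round(tilt(),2))
E
python3 - <<'E'
from h import *
barnow(); rows(bar(-.19,.05,8),bar(-.11,.07,18),bar(-.03,.06,27))
E
```

```text
bar D -0.1947 lat -0.0122 z -0.0003 head,tilt [8.607e+01 7.000e-02]
t 5.625 p [ 0.4436 -0.2696 -0.0163] F [2.1 1.2 5.6] w 0.291
[0.16, 0.35, -3.08] [0.03, -0.99, 0.13]
[3.55, 0.42, -5.22] [0.04, -2.24, 0.13]
[7.12, 0.49, -5.98] [0.05, -3.37, 0.13]
```

Request:
jog_arm([
  [[0,0.1,-1.5],[0,0,0],10],
  [[0.2,0.4,-3.0],[0,-1,0.1],10],
  [[1.9,0.4,-4.2],[0,-1.6,0.1],10],
  [[3.5,0.4,-5.2],[0,-2.2,0.1],10],
  [[5.3,0.4,-5.6],[0,-2.8,0.1],10],
  [[7.1,0.5,-6.0],[0,-3.4,0.1],10],
  [[7.1,0.5,-6.0],[0,-3.4,0.1],10],
  [[7.1,0.5,-6.0],[0,-3.4,0.1],10],
])

```text
time: 6.62
tool_pos: [0.4648, -0.092, 0.1295]
tool_rot: [0.158, 0.714, 0.659, -0.173]
contact_force: [-0.3, -0.3, -7.9]
gripper_width: 0.285
grasp_force: 61.6
```

```bash
python3 - <<'E'
from h import *
barnow()
rows(bar(-.012,.026,28),bar(.012,.012,28),bar(.02,.008,27),bar(.03,.0055,23),bar(.04,.004,18))
a=np.radians(HC);h=np.array([np.cos(a),np.sin(a),0])
p,Rt,s=cur();M=Rt.as_matrix();b=p-M[:,0]*G[0]+M[:,2]*G[1]; c,sn=np.cos(np.radians(24)),np.sin(np.radians(24))
tip=b+M[:,0]*.03*c-M[:,2]*.03*sn
X=[b,tip,[*RG,.015],[.5646,.1571,.014],b-M[:,0]*.13]
im,d=grab_frame('side'); q=proj('side',X); print(q.round(1).tolist(),b,tip)
u,v=q[1].astype(int); np.savez('side2',im=im,d=d)
im=im.copy()
for x,y in q.round().astype(int)[[1,2,3]]: cv2.circle(im,(x,y),1,(255,0,255),-1)
save('pre',im[max(v-60,0):v+90,u-100:u+100],4)
E
```

```text
bar D -0.0298 lat -0.0041 z 0.0561 head,tilt [85.43 27.16]
t 6.625 p [ 0.4648 -0.092   0.1295] F [-0.3 -0.3 -7.9] w 0.285
[1.17, 0.12, 0.64] [0.01, -0.11, 0.05]
[2.28, 0.13, 0.7] [0.01, -0.11, 0.05]
[2.65, 0.13, 0.83] [0.01, 0.02, 0.05]
[3.12, 0.13, 1.27] [0.01, 0.52, 0.05]
[3.64, 0.14, 1.8] [0.0, 1.14, 0.05]
[[210.4, 152.2], [206.8, 146.9], [209.3, 156.8], [225.9, 141.8], [225.1, 159.8]] [0.47910924 0.08622059 0.05613013] [0.48152682 0.11607729 0.05447716]
```

View pics/pre.png

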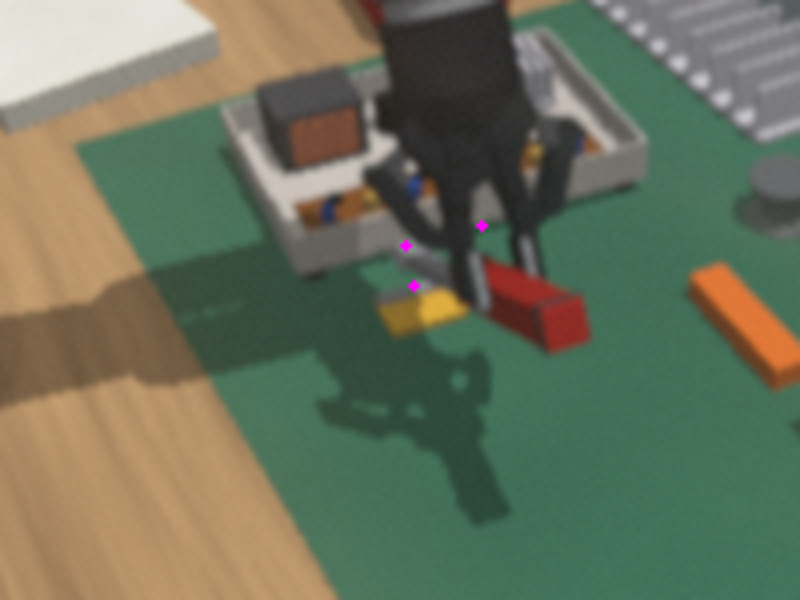

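```bash
python3 - <<'E'
from h import *
Z=np.load('side2.npz');P=cloud('side',Z['d'])
p,Rt,s=cur();M=Rt.as_matrix();b=p-M[:,0]*G[0]+M[:,2]*G[1]
L=(P-b)@np.c_[M[:,0],-M[:,1],-M[:,2]]
m=(abs(L[...,1])<.03)&(L[...,0]<.035)&(L[...,0]>-.3)&(abs(L[...,2])<.05)&(P[...,2]>.035)
hsv=cv2.cvtColor(Z['im'],cv2.COLOR_RGB2HSV)
red=m&((hsv[...,0]<6)|(hsv[...,0]>174))&(hsv[...,1]>150)
gr=m&(hsv[...,1]<60)&(L[...,0]>-.13)&(L[...,2]<.02)
for n,k in(('red',red),('grey',gr)):
    Q=L[k]; print(n,len(Q)); print(np.percentile(Q,[2,25,50,75,98],axis=0).round(4).tolist())
Q=L[gr]; o=np.argsort(Q[:,0]); print(Q[o][::max(1,len(o)//20)].round(3).tolist())
E
```

```text
red 287
[[-0.2913, -0.0088, 0.0037], [-0.2887, -0.0014, 0.0125], [-0.2617, 0.0062, 0.0212], [-0.228, 0.014, 0.0246], [-0.175, 0.0153, 0.0252]]
grey 99
[[-0.1004, -0.0046, 0.0003], [-0.0576, 0.0028, 0.006], [-0.0263, 0.009, 0.0098], [0.0043, 0.0098, 0.0105], [0.025, 0.0146, 0.013]]
[[-0.106, 0.01, 0.009], [-0.095, 0.01, 0.007], [-0.082, 0.008, 0.01], [-0.075, 0.005, 0.011], [-0.067, 0.009, 0.011], [-0.061, 0.01, -0.001], [-0.058, 0.003, 0.011], [-0.052, 0.01, 0.009], [-0.048, 0.01, 0.005], [-0.044, 0.01, -0.001], [-0.041, 0.01, 0.007], [-0.033, 0.007, 0.011], [-0.028, 0.01, 0.005], [-0.023, 0.01, 0.01], [-0.017, -0.005, 0.011], [-0.009, 0.009, 0.008], [-0.004, 0.007, 0.009], [-0.001, 0.014, 0.002], [0.003, 0.002, 0.01], [0.01, 0.015, 0.009], [0.015, 0.014, 0.011], [0.018, 0.007, 0.009], [0.02, -0.004, 0.012], [0.021, -0.001, 0.012], [0.025, 0.014, 0.01]]
```

Request:
jog_arm([
  [[0.6,0.1,0.3],[0,-0.1,0.05],10],
  [[1.2,0.1,0.6],[0,-0.1,0.05],10],
  [[1.7,0.1,0.7],[0,-0.1,0.05],10],
  [[2.2,0.1,0.7],[0,-0.1,0.05],10],
  [[2.2,0.1,0.7],[0,-0.1,0.05],10],
])

```text
time: 7.3
tool_pos: [0.4727, -0.0515, 0.0912]
tool_rot: [0.165, 0.716, 0.655, -0.177]
contact_force: [-0.1, 0.9, -8.9]
gripper_width: 0.285
grasp_force: 61.6
```

```bash
python3 - <<'E'
from h import *
barnow()
rows(bar(.012,.011,28),bar(.016,.0095,28),bar(.02,.008,27),bar(.03,.0055,23),bar(.041,.004,18))
E
```

```text
bar D 0.0102 lat 0.0019 z 0.0152 head,tilt [84.86 28.  ]
t 7.3 p [ 0.4727 -0.0515  0.0912] F [-0.1  0.9 -8.9] w 0.285
[0.14, -0.06, 0.12] [0.04, 0.0, -0.02]
[0.31, -0.06, 0.09] [0.04, 0.0, -0.02]
[0.49, -0.06, 0.21] [0.04, 0.13, -0.02]
[0.97, -0.07, 0.64] [0.04, 0.63, -0.01]
[1.53, -0.07, 1.15] [0.04, 1.25, -0.01]
```

Request:
jog_arm([
  [[0.15,-0.05,0.12],[0,0,0],10],
  [[0.3,-0.05,0.12],[0,0,0],10],
  [[0.5,-0.05,0.22],[0,0.13,0],10],
  [[0.75,-0.05,0.42],[0,0.4,0],10],
  [[1.0,-0.05,0.64],[0,0.63,0],10],
  [[1.25,-0.05,0.88],[0,0.95,0],10],
  [[1.5,-0.05,1.12],[0,1.25,0],10],
  [[1.5,-0.05,1.12],[0,1.25,0],10],
])

```text
time: 8.3
tool_pos: [0.4728, -0.0328, 0.0487]
tool_rot: [0.107, 0.729, 0.666, -0.114]
contact_force: [-1.4, -0.5, -8.8]
gripper_width: 0.29
grasp_force: 61.5
```

```bash
python3 - <<'E'
from h import *
barnow()
def onr(s,t,e=0): # underside contact with rod, s behind bend, extra e below
    T=np.radians(t); return bar(s*np.cos(T)-.005*np.sin(T), .010+.005/np.cos(T)*np.cos(T)**2+.005*np.sin(T)*np.sin(T)/np.cos(T)*0-s*np.sin(T)+0, t)
rows(*[onr(.042,t) for t in(16,12,8,4,0,-3.5)])
E
```

```text
bar D 0.0393 lat 0.0006 z 0.0046 head,tilt [84.79 18.02]
t 8.3 p [ 0.4728 -0.0328  0.0487] F [-1.4 -0.5 -8.8] w 0.29
[0.03, 0.0, 0.33] [0.03, 0.25, -0.02]
[0.12, -0.0, 0.74] [0.03, 0.75, -0.02]
[0.23, -0.0, 1.14] [0.03, 1.25, -0.02]
[0.38, -0.01, 1.54] [0.03, 1.75, -0.02]
[0.55, -0.01, 1.92] [0.03, 2.25, -0.02]
[0.73, -0.01, 2.25] [0.03, 2.69, -0.02]
```

Request:
jog_arm([
  [[0.08,0,0.33],[0,0.25,0],10],
  [[0.13,0,0.54],[0,0.5,0],10],
  [[0.18,0,0.74],[0,0.75,0],10],
  [[0.22,0,0.94],[0,1.0,0],10],
  [[0.27,0,1.14],[0,1.25,0],10],
  [[0.33,0,1.34],[0,1.5,0],10],
  [[0.4,0,1.54],[0,1.75,0],10],
  [[0.4,0,1.54],[0,1.75,0],10],
])

```text
time: 9.3
tool_pos: [0.4735, -0.0347, 0.0094]
tool_rot: [0.025, 0.738, 0.674, -0.023]
contact_force: [-0.7, 3.3, -6.4]
gripper_width: 0.285
grasp_force: 61.8
```

```bash
python3 - <<'E'
from h import *
barnow()
def onr(s,t):
    T=np.radians(t); return bar(s*np.cos(T)+.005*np.sin(T), .010+.005*np.cos(T)-s*np.sin(T), t)
rows(*[onr(.042,t) for t in(2,0,-2,-3,-3.5)]); print(state()['ft_torque'])
E
```

```text
bar D 0.0426 lat 0.0011 z 0.0124 head,tilt [84.87  3.94]
t 9.3 p [ 0.4735 -0.0347  0.0094] F [-0.7  3.3 -6.4] w 0.285
[0.01, -0.03, 0.22] [0.04, 0.24, -0.02]
[0.03, -0.03, 0.43] [0.04, 0.49, -0.01]
[0.07, -0.04, 0.63] [0.04, 0.74, -0.01]
[0.09, -0.04, 0.74] [0.04, 0.87, -0.01]
[0.1, -0.04, 0.79] [0.04, 0.93, -0.01]
[0.55722268 0.0257489  0.08222196]
```

Request:
jog_arm([
  [[0.02,0,0.22],[0,0.25,0],10],
  [[0.04,0,0.43],[0,0.5,0],10],
  [[0.07,0,0.63],[0,0.75,0],10],
  [[0.1,0,0.75],[0,0.9,0],10],
  [[0.1,0,0.75],[0,0.9,0],10],
  [[0.1,0,0.75],[0,0.9,0],10],
])

```text
time: 10.05
tool_pos: [0.474, -0.0333, -0.009]
tool_rot: [-0.016, 0.737, 0.675, 0.023]
contact_force: [-0.1, 3.5, -6.7]
gripper_width: 0.285
grasp_force: 61.8
```

```bash
python3 - <<'E'
from h import *
barnow(); rows(); 
im,d=grab_frame('top'); np.savez('top3',im=im,d=d); im,d=grab_frame('side'); np.savez('side3',im=im,d=d)
P=cloud('side',d); 
# rim top near edge visible in side: face of near wall; heights of rim points
for X in ([.56,.157],[.6,.153],[.64,.15],[.68,.146]):
    q=(abs(P[...,0]-X[0])<.004)&(abs(P[...,1]-X[1])<.012)&(P[...,2]>.01); print(X,np.percentile(P[q][:,2],[5,50,95,100]).round(4))
E
```

```text
bar D 0.0421 lat 0.001 z 0.0179 head,tilt [85.01 -3.16]
t 10.05 p [ 0.474  -0.0333 -0.009 ] F [-0.1  3.5 -6.7] w 0.285Traceback (most recent call last):
  File "<stdin>", line 7, in <module>
    return _quantile_unchecked(
        a, q, axis, out, overwrite_input, method, keepdims, weights)
    return _ureduce(a,
                    func=_quantile_ureduce_func,
    ...<5 lines>...
                    overwrite_input=overwrite_input,
                    method=method)
    r = func(a, **kwargs)
    result = _quantile(arr,
                       quantiles=q,
    ...<2 lines>...
                       out=out,
                       weights=wgt)
    slices_having_nans = np.isnan(arr[-1, ...])
                                  ~~~^^^^^^^^^
IndexError: index -1 is out of bounds for axis 0 with size 0
```

Request:
jog_arm([
  [[0,0,0.05],[0,0,0],40],
  [[0,0,0.05],[0,0,0],60],
  [[0,0,0.0],[0,0,0],60],
  [[0,0,-1],[0,0,0],60],
  [[0,0,-2.5],[0,0,0],60],
  [[0,0,-4],[0,0,0],60],
  [[0,0,-4],[0,0,0],60],
])

```text
time: 11.02
tool_pos: [0.4759, -0.0399, 0.0951]
tool_rot: [-0.013, 0.737, 0.675, 0.025]
contact_force: [0.4, -0.5, 0.4]
gripper_width: 0.597
grasp_force: 0.0
```

```bash
cat >> h.py <<'E'
def grip(tip,head,t,K=.024):
    p,Rt=pose(tip,head,t); return p+K*Rt.as_matrix()[:,2],Rt
E
python3 - <<'E'
from h import *
im,d=grab_frame('top'); np.savez('top3',im=im,d=d); P=cloud('top',d)
hsv=cv2.cvtColor(im,cv2.COLOR_RGB2HSV); 
m=(hsv[...,0]<22)&(hsv[...,1]>150)&(abs(P[...,0]-.68)<.05)&(abs(P[...,1]+.05)<.09)
t=m&(P[...,2]>.0165); c=P[t]; 
print('shim top',t.sum(),c.mean(0).round(4),np.percentile(c,[1,99],axis=0).round(4).tolist())
(c0,s,a)=cv2.minAreaRect((c[:,:2]*1000).astype(np.float32)); print(c0,s,a)
for X in (.50,.55,.6,.65,.69):
    yy=.1571-(X-.5646)*.0872
    q=(abs(P[...,0]-X)<.004)&(abs(P[...,1]-yy)<.012); print(X,P[q][:,2].max().round(4) if q.any() else None)
rows(grip([.6765,-.093,.08],87,-12),grip([.6765,-.093,.005],87,-12)); print(tilt())
im,d=grab_frame('side'); save('up',im[90:240,130:330],4)
E
```

```text
shim top 432 [ 0.6807 -0.044   0.0218] [[0.6642, -0.1021, 0.0167], [0.6976, 0.0136, 0.0278]]
(680.9029541015625, -44.29869079589844) (117.3740234375, 32.24162292480469) 87.46923065185547
0.5 0.0708
0.55 0.0689
0.6 0.075
0.65 0.0687
0.69 0.0666
t 11.075 p [ 0.4743 -0.0394  0.0928] F [-0.2  0.2 -0.3] w 0.598
[-1.31, 8.22, 1.47] [0.11, 1.11, -0.24]
[-1.47, 8.19, 4.47] [0.11, 1.11, -0.24]
(np.float64(84.98357075728995), np.float64(-3.1392267552826576))
```

View pics/up.png

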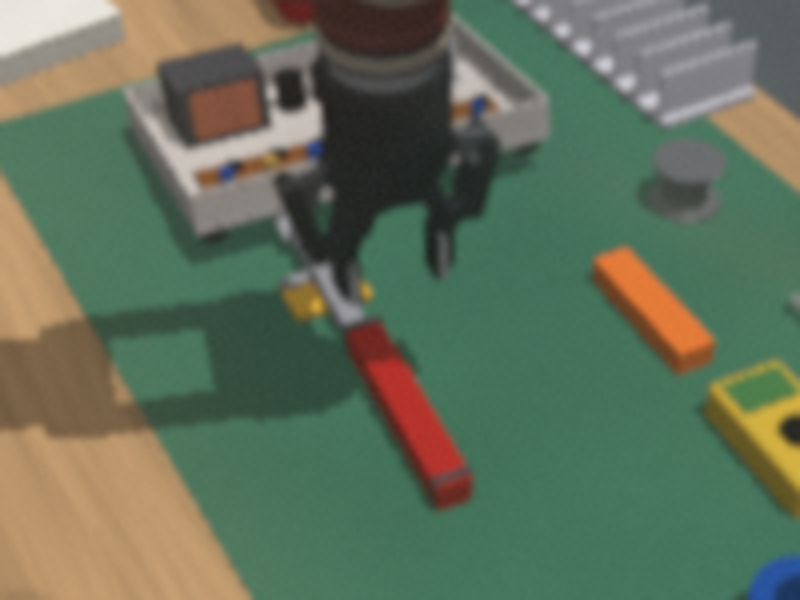

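Side view: the near edge is up with the bar holding it on its own, handle end on the bench at (450,490), and the shim at (655,310). Next I fetch the shim.

Request:
jog_arm([
  [[-0.3,2,-0.3],[0,0.3,0],60],
  [[-0.6,4.3,-0.3],[0,0.6,-0.1],60],
  [[-0.9,6.5,0.5],[0.1,1,-0.2],60],
  [[-1.1,8.3,1.5],[0.1,1.1,-0.25],60],
  [[-1.1,8.3,1.5],[0.1,1.1,-0.25],60],
  [[-1.1,8.3,1.5],[0.1,1.1,-0.25],60],
])

```text
time: 11.88
tool_pos: [0.6761, -0.0818, 0.0513]
tool_rot: [-0.074, 0.721, 0.685, 0.074]
contact_force: [0.1, 0.4, 0.1]
gripper_width: 0.6
grasp_force: 0.0
```

```bash
python3 - <<'E'
from h import *
print(tilt());rows(grip([.679,-.088,.05],87.5,-12),grip([.679,-.088,.005],87.5,-12))
E
```

```text
(np.float64(86.98398063058083), np.float64(-12.041075914293584))
t 11.875 p [ 0.6761 -0.0818  0.0513] F [0.1 0.4 0.1] w 0.6
[-0.25, 0.13, 0.96] [-0.03, -0.01, -0.06]
[-0.62, 0.14, 2.72] [-0.03, -0.01, -0.06]
```

Request:
jog_arm([
  [[-0.25,0.13,1],[0,0,-0.06],60],
  [[-0.45,0.13,2],[0,0,-0.06],60],
  [[-0.6,0.13,2.65],[0,0,-0.06],60],
  [[-0.6,0.13,2.65],[0,0,-0.06],60],
  [[-0.6,0.13,2.65],[0,0,-0.06],15],
  [[-0.6,0.13,2.65],[0,0,-0.06],15],
  [[-0.6,0.13,2.65],[0,0,-0.06],15],
  [[-0.6,0.13,2.65],[0,0,-0.06],15],
])

```text
time: 12.88
tool_pos: [0.6817, -0.0838, -0.0133]
tool_rot: [-0.072, 0.718, 0.688, 0.076]
contact_force: [-0.5, -1.0, 6.2]
gripper_width: 0.33
grasp_force: 62.1
```

```bash
python3 - <<'E'
from h import *
print(tilt()); p,Rt,s=cur(); print(s['gripper_width'],s['grasp_force'])
# shim rel: TCP->shim centre when lying: (.681,-.044,0), heading 87.5
a=np.radians(HC);h=np.array([np.cos(a),np.sin(a),0]);x=np.array([h[1],-h[0],0]);E=np.array([.5646,.1571,0])
d=Rt.inv().apply(np.array([.681,-.044,0])-p); print('shim in tool',d)
dh=87.5-tilt()[0]
def sp(cx,cy,z,t=-12):
    _,Rq=pose([0,0,0],HC-dh,t); return E+x*cx+h*cy+[0,0,z]-Rq.apply(d),Rq
print('shim now chassis', ((np.array([.681,-.044,0])-E)@x).round(4),((np.array([.681,-.044,0])-E)@h).round(4))
rows(*[sp(*k) for k in((.1,-.2,.004),(.015,-.185,.004),(.015,-.108,.004),(.015,-.108,.002))])
E
```

```text
(np.float64(87.52702205303159), np.float64(-11.969399301788918))
0.33006271725396913 62.10134267807007
shim in tool [ 0.04161019 -0.00235872 -0.004821  ]
shim now chassis 0.1335 -0.1902
t 12.875 p [ 0.6817 -0.0838 -0.0133] F [-0.5 -1.   6.2] w 0.33
[-0.29, -1.42, -0.23] [-0.05, 0.0, 0.31]
[0.44, -4.8, -0.08] [-0.05, 0.0, 0.31]
[3.45, -4.66, 0.56] [-0.05, 0.0, 0.31]
[3.43, -4.66, 0.64] [-0.05, 0.0, 0.31]
```

Request:
jog_arm([
  [[0.1,0,-0.4],[0,0,0],15],
  [[0.0,-1.0,-0.5],[0,0,0.2],15],
  [[0.3,-2.4,-0.5],[0,0,0.3],15],
  [[0.4,-3.8,-0.4],[0,0,0.3],15],
  [[0.45,-4.8,-0.3],[0,0,0.3],15],
  [[0.45,-4.8,-0.3],[0,0,0.3],15],
  [[0.45,-4.8,-0.3],[0,0,0.3],15],
])

```text
time: 13.75
tool_pos: [0.5619, -0.0689, -0.0047]
tool_rot: [-0.074, 0.733, 0.673, 0.074]
contact_force: [-0.3, -0.1, -1.3]
gripper_width: 0.336
grasp_force: 61.4
```

```bash
cat >> h.py <<'E'
a_=np.radians(HC);hc=np.array([np.cos(a_),np.sin(a_),0]);xc=np.array([hc[1],-hc[0],0]);E0=np.array([.5646,.1571,0])
SD=np.array([.04161,-.00236,-.00482])
def sp(cx,cy,z,t=-12):
    _,Rq=pose([0,0,0],HC,t); return E0+xc*cx+hc*cy+[0,0,z]-Rq.apply(SD),Rq
def shimnow():
    p,Rt,s=cur(); c=p+Rt.apply(SD); print('shim kin chassis x,y,z',((c-E0)@xc).round(4),((c-E0)@hc).round(4),c[2].round(4),np.round(tilt(),2))
def shimcam():
    for n in('side','top'):
        im,d=grab_frame(n);P=cloud(n,d);hsv=cv2.cvtColor(im,cv2.COLOR_RGB2HSV)
        L=np.stack([(P-E0)@xc,(P-E0)@hc,P[...,2]],-1)
        m=(hsv[...,0]<20)&(hsv[...,0]>6)&(hsv[...,1]>170)&(abs(L[...,0]-.03)<.1)&(L[...,1]<.0)&(L[...,1]>-.32)&(L[...,2]>.002)&(L[...,2]<.08)
        m=cv2.morphologyEx(m.astype(np.uint8),cv2.MORPH_OPEN,np.ones((2,2)))>0
        if m.sum()>5: print(n,m.sum(),np.percentile(L[m],[2,50,98],axis=0).round(4).tolist())
E
python3 - <<'E'
from h import *
shimnow(); shimcam(); rows(sp(.015,-.185,.004),sp(.015,-.15,.004),sp(.015,-.108,.004),sp(.015,-.108,.001))
E
```

```text
shim kin chassis x,y,z 0.0147 -0.1857 0.0087 [ 85.06 -11.97]
side 118 [[-0.0429, -0.252, 0.01], [0.0158, -0.2437, 0.0287], [0.0294, -0.1379, 0.1287]]
top 260 [[-0.0437, -0.2082, -0.0007], [0.0123, -0.1626, 0.0299], [0.0279, -0.1312, 0.3265]]
t 13.85 p [ 0.5623 -0.0691 -0.0046] F [ 0.4  0.1 -1.2] w 0.33
[-0.01, -0.0, 0.19] [-0.06, 0.0, 0.01]
[1.36, 0.0, 0.48] [-0.06, 0.0, 0.01]
[3.01, 0.01, 0.83] [-0.06, 0.0, 0.01]
[2.98, 0.01, 0.95] [-0.06, 0.0, 0.01]
```

Request:
jog_arm([
  [[0.5,0,0.3],[0,0,0],15],
  [[1.0,0,0.4],[0,0,0],15],
  [[1.5,0,0.5],[0,0,0],15],
  [[2.0,0,0.6],[0,0,0],15],
  [[2.5,0,0.72],[0,0,0],15],
  [[3.0,0,0.83],[0,0,0],15],
  [[3.1,0,0.9],[0,0,0],15],
  [[3.1,0,0.95],[0,0,0],15],
])

```text
time: 14.85
tool_pos: [0.5677, 0.0119, -0.0124]
tool_rot: [-0.074, 0.733, 0.673, 0.074]
contact_force: [0.4, 0.4, -1.4]
gripper_width: 0.328
grasp_force: 61.4
```

```bash
python3 - <<'E'
from h import *
shimnow(); shimcam(); rows(sp(.015,-.105,.001),sp(.015,-.105,.0))
im,d=grab_frame('side'); save('shim',im[90:240,130:330],4)
E
```

```text
shim kin chassis x,y,z 0.0134 -0.1047 0.001 [ 85.07 -11.98]
side 85 [[-0.0372, -0.1705, 0.0026], [0.0162, -0.1662, 0.0206], [0.0283, -0.0584, 0.1148]]
top 216 [[-0.0529, -0.144, 0.0018], [0.0108, -0.0779, 0.0222], [0.0268, -0.0501, 0.3451]]
t 14.95 p [ 0.5676  0.0115 -0.0125] F [-1.1  0.5 -0.3] w 0.328
[0.0, 0.07, -0.01] [-0.07, 0.0, 0.0]
[-0.0, 0.07, 0.03] [-0.07, 0.0, 0.0]
```

View pics/shim.png

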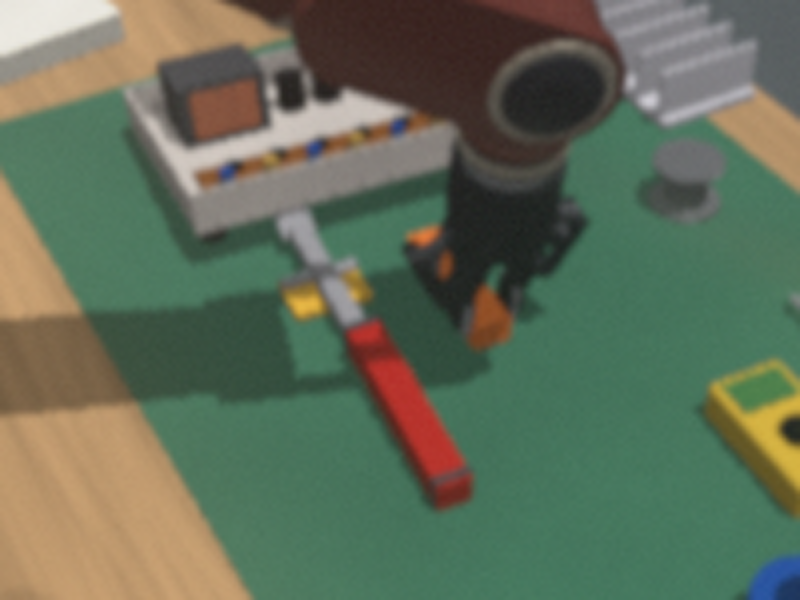

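My error: I measured the shim offset from the edge instead of from the chassis centre, so the shim is still about 45 mm outside the edge. Side view confirms it, tip at (405,240). It needs about 97 mm more, with z raised slightly for clearance.

```bash
python3 - <<'E'
from h import *
rows(sp(.015,-.105,.005),sp(.015,-.06,.005),sp(.015,-.008,.005),sp(.015,-.008,.001))
E
```

```text
t 15.0 p [ 0.5676  0.0114 -0.0125] F [-0.2 -0.4 -0.3] w 0.328
[0.04, 0.06, -0.16] [-0.07, 0.0, 0.0]
[1.8, 0.07, 0.21] [-0.07, 0.0, 0.0]
[3.84, 0.07, 0.65] [-0.07, 0.0, 0.0]
[3.81, 0.07, 0.8] [-0.07, 0.0, 0.0]
```

Request:
jog_arm([
  [[0.04,0,-0.16],[0,0,0],15],
  [[0.6,0.05,-0.04],[0,0,0],15],
  [[1.2,0.05,0.08],[0,0,0],15],
  [[1.8,0.05,0.2],[0,0,0],15],
  [[2.3,0.05,0.31],[0,0,0],15],
  [[2.8,0.05,0.42],[0,0,0],15],
  [[3.3,0.05,0.53],[0,0,0],15],
  [[3.3,0.05,0.53],[0,0,0],15],
])

```text
time: 16.0
tool_pos: [0.5759, 0.0957, -0.0082]
tool_rot: [-0.074, 0.732, 0.673, 0.074]
contact_force: [0.1, 0.4, -0.9]
gripper_width: 0.327
grasp_force: 61.4
```

```bash
python3 - <<'E'
from h import *
shimnow(); rows(sp(.015,-.008,.004),sp(.015,-.008,.0))
im,d=grab_frame('side'); save('shim2',im[90:240,130:330],4)
E
```

```text
shim kin chassis x,y,z 0.0142 -0.0205 0.0052 [ 85.13 -11.98]
t 16.0 p [ 0.5759  0.0957 -0.0082] F [ 0.1  0.4 -0.9] w 0.327
[0.48, 0.03, 0.15] [-0.08, 0.0, 0.02]
[0.45, 0.03, 0.3] [-0.08, 0.0, 0.02]
```

View pics/shim2.png

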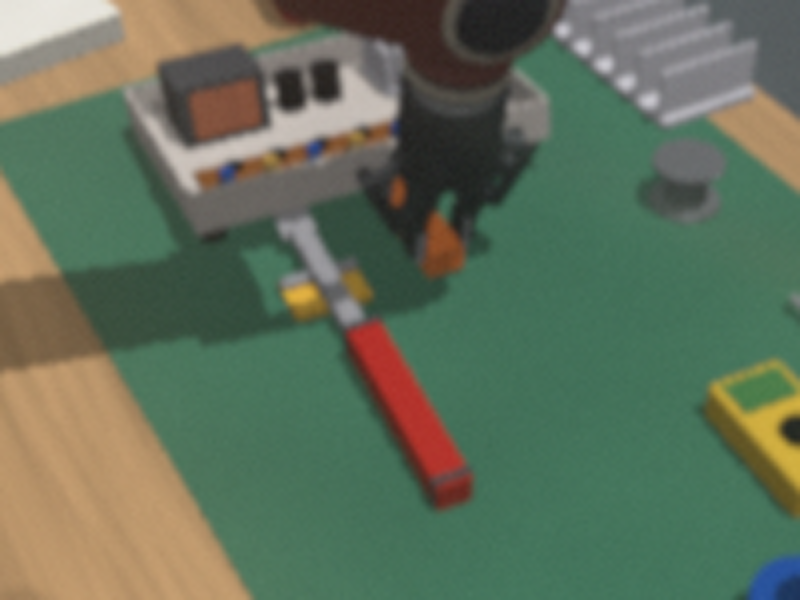

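The shim's inner part is now hidden under the raised edge, with its outer end at (440,250). I go in the last 11 mm, set it down, release and back away along the tilted tool axis.

Request:
jog_arm([
  [[0.25,0,0.1],[0,0,0],15],
  [[0.47,0,0.15],[0,0,0],15],
  [[0.46,0,0.28],[0,0,0],15],
  [[0.46,0,0.31],[0,0,0],15],
  [[0.46,0,0.31],[0,0,0],40],
  [[0.46,0,0.31],[0,0,0],55],
  [[0.46,0,0.31],[0,0,0],55],
])

```text
time: 16.92
tool_pos: [0.5771, 0.1075, -0.0133]
tool_rot: [-0.074, 0.733, 0.673, 0.074]
contact_force: [0.3, 0.1, 1.2]
gripper_width: 0.547
grasp_force: 0.0
```

Request:
jog_arm([
  [[0,0,-0.5],[0,0,0],55],
  [[-0.2,0,-1.5],[0,0,0],55],
  [[-0.4,0,-3],[0,0,0],55],
  [[-0.6,0,-4],[0,0,0],55],
  [[-0.6,0,-4],[0,0,0],55],
])

```text
time: 17.55
tool_pos: [0.5773, 0.0714, 0.0848]
tool_rot: [-0.072, 0.733, 0.672, 0.076]
contact_force: [0.3, -0.2, 0.5]
gripper_width: 0.551
grasp_force: 0.0
```

```bash
cat >> h.py <<'E'
def look():
    """shim visible part and rim heights, chassis-edge frame"""
    for n in('side','top'):
        im,d=grab_frame(n);P=cloud(n,d);hsv=cv2.cvtColor(im,cv2.COLOR_RGB2HSV).astype(int)
        L=np.stack([(P-E0)@xc,(P-E0)@hc,P[...,2]],-1)
        m=(hsv[...,0]<20)&(hsv[...,0]>6)&(hsv[...,1]>170)&(abs(L[...,0]-.015)<.04)&(L[...,1]<.005)&(L[...,1]>-.2)&(L[...,2]<.035)
        if m.sum()>5:
            t=L[m&(L[...,2]>.015)]; print(n,'shim',m.sum(),np.percentile(L[m],[1,50,99],axis=0).round(4).tolist(),cv2.minAreaRect((t[:,:2]*1000).astype(np.float32)))
        for X in(-.12,-.03,.06,.12):
            q=(abs(L[...,0]-X)<.005)&(abs(L[...,1])<.015)&(L[...,2]<.085)
            if q.any(): print('  rim',X,np.percentile(L[q][:,2],97).round(4))
        m=((hsv[...,0]<6)|(hsv[...,0]>174))&(hsv[...,1]>170)&(L[...,1]<-.1)&(L[...,1]>-.4)&(abs(L[...,0]+.075)<.06)&(L[...,2]<.12)
        if m.sum()>5: print('  handle',m.sum(),np.percentile(L[m],[2,50,98],axis=0).round(4).tolist())
E
python3 - <<'E'
from h import *
look(); barnow(); rows(bar(.042,.018+.08,-3.3),bar(.042,.018,-3.3))
E
```

```text
side shim 176 [[-0.0011, -0.0736, 0.0092], [0.0114, -0.0386, 0.0202], [0.0274, 0.0035, 0.0236]] ((13.265789985656738, -35.26944351196289), (79.64207458496094, 29.726024627685547), 89.30140686035156)
  rim -0.12 0.0687
  rim -0.03 0.0684
  rim 0.06 0.0684
  rim 0.12 0.0605
  handle 380 [[-0.0887, -0.2984, 0.02], [-0.0779, -0.2208, 0.0289], [-0.0659, -0.1484, 0.0342]]
top shim 135 [[0.0015, -0.0621, 0.0103], [0.0177, -0.014, 0.0215], [0.0313, 0.0043, 0.0276]] ((16.091279983520508, -29.195735931396484), (30.80301284790039, 67.65563201904297), 0.1173354908823967)
  rim -0.12 0.0712
  rim -0.03 0.0718
  rim 0.06 0.068
  rim 0.12 0.073
  handle 379 [[-0.0864, -0.2863, 0.0232], [-0.0742, -0.232, 0.0291], [-0.0613, -0.1785, 0.0351]]
bar D 0.1497 lat 0.0925 z 0.1372 head,tilt [ 85.04 -11.99]
t 17.65 p [0.5748 0.0723 0.0812] F [ 0.6  0.3 -1. ] w 0.551
[-4.55, -3.71, -0.5] [-0.07, -1.09, 0.01]
[-5.21, -3.68, 2.63] [-0.07, -1.09, 0.01]
```

Request:
jog_arm([
  [[-2,-1.5,-0.6],[0,-0.4,0],65],
  [[-3.5,-2.8,-0.6],[0,-0.8,0],65],
  [[-4.55,-3.7,-0.5],[0,-1.1,0],65],
  [[-4.55,-3.7,-0.5],[0,-1.1,0],65],
  [[-4.55,-3.7,-0.5],[0,-1.1,0],65],
])

```text
time: 18.27
tool_pos: [0.4732, -0.0328, 0.0703]
tool_rot: [-0.023, 0.736, 0.676, 0.017]
contact_force: [1.3, 0.2, 1.0]
gripper_width: 0.652
grasp_force: 0.0
```

```bash
python3 - <<'E'
from h import *
barnow(); rows(bar(.042,.018,-3.3))
E
```

```text
bar D 0.0425 lat 0.0 z 0.0974 head,tilt [85.15 -3.24]
t 18.275 p [ 0.4732 -0.0328  0.0703] F [1.3 0.2 1. ] w 0.652
[-0.2, 0.02, 3.18] [-0.08, 0.01, 0.02]
```

Request:
jog_arm([
  [[-0.1,0,1.2],[0,0,0],65],
  [[-0.15,0,2.3],[0,0,0],65],
  [[-0.2,0,2.9],[0,0,0],65],
  [[-0.2,0,3.15],[0,0,0],65],
  [[-0.2,0,3.15],[0,0,0],65],
])

```text
time: 18.9
tool_pos: [0.4728, -0.0339, -0.0078]
tool_rot: [-0.022, 0.736, 0.676, 0.017]
contact_force: [0.1, 0.8, 0.1]
gripper_width: 0.651
grasp_force: 0.0
```

Request:
jog_arm([
  [[0,0,0],[0,0,0],10],
  [[0,0,0],[0,0,0],10],
  [[0,0,0],[0,0,0],10],
  [[0,0,0],[0,0,0],10],
  [[0,0,0],[0,0,0],10],
])

```text
time: 19.52
tool_pos: [0.4737, -0.0343, -0.0067]
tool_rot: [-0.021, 0.736, 0.676, 0.018]
contact_force: [0.5, 0.5, 5.7]
gripper_width: 0.285
grasp_force: 61.4
```

```bash
cat >> h.py <<'E'
def onr(s,t,up=0):
    T=np.radians(t); return bar(s*np.cos(T)+.005*np.sin(T), .010+.005*np.cos(T)-s*np.sin(T)+up, t)
E
python3 - <<'E'
from h import *
barnow(); rows(*[onr(.042,t) for t in(-2,0,2,4,6,8,10,12)])
E
```

```text
bar D 0.0411 lat 0.0007 z 0.0202 head,tilt [85.13 -3.18]
t 19.525 p [ 0.4737 -0.0343 -0.0067] F [0.5 0.5 5.7] w 0.285
[0.01, -0.04, -0.01] [-0.05, -0.15, 0.02]
[-0.0, -0.04, -0.22] [-0.05, -0.4, 0.02]
[-0.0, -0.04, -0.43] [-0.05, -0.65, 0.02]
[0.01, -0.04, -0.64] [-0.05, -0.9, 0.02]
[0.02, -0.04, -0.85] [-0.05, -1.15, 0.02]
[0.04, -0.05, -1.06] [-0.05, -1.4, 0.02]
[0.07, -0.05, -1.27] [-0.05, -1.65, 0.02]
[0.11, -0.05, -1.48] [-0.05, -1.9, 0.02]
```

Request:
jog_arm([
  [[0,0,-0.2],[0,-0.2,0],10],
  [[0,0,-0.32],[0,-0.4,0],10],
  [[0,0,-0.42],[0,-0.52,0],10],
  [[0,0,-0.52],[0,-0.65,0],10],
  [[0,0,-0.63],[0,-0.78,0],10],
  [[0,0,-0.73],[0,-0.9,0],10],
  [[0,0,-0.84],[0,-1.03,0],10],
  [[0,0,-0.94],[0,-1.15,0],10],
])

```text
time: 20.52
tool_pos: [0.4728, -0.0363, 0.0159]
tool_rot: [0.034, 0.735, 0.676, -0.043]
contact_force: [2.4, -5.9, -2.2]
gripper_width: 0.283
grasp_force: 60.7
```

```bash
sed -i 's/G=(-.1926,-.0163)/G=(-.1926,-.0140)/' h.py; python3 - <<'E'
from h import *
barnow(); rows(*[onr(.042,t) for t in(6,8,10,12,14)]); look()
E
```

```text
bar D 0.0406 lat -0.0003 z 0.0089 head,tilt [85.21  6.21]
t 20.525 p [ 0.4728 -0.0363  0.0159] F [ 2.4 -5.9 -2.2] w 0.283
[0.06, -0.01, -0.04] [-0.06, 0.03, 0.03]
[0.05, -0.01, -0.25] [-0.06, -0.22, 0.03]
[0.05, -0.01, -0.46] [-0.06, -0.47, 0.03]
[0.05, -0.02, -0.68] [-0.06, -0.72, 0.03]
[0.07, -0.02, -0.89] [-0.06, -0.97, 0.03]
  rim -0.12 0.0572
  rim 0.06 0.0585
  rim 0.12 0.058
  handle 268 [[-0.0893, -0.2965, 0.0458], [-0.0774, -0.245, 0.056], [-0.0665, -0.1753, 0.0618]]
top shim 249 [[0.0012, -0.0645, 0.0025], [0.0165, -0.0272, 0.0216], [0.0341, 0.0041, 0.0277]] ((16.449058532714844, -32.664215087890625), (30.680774688720703, 73.80934143066406), 1.9118136167526245)
  rim -0.12 0.0619
  rim -0.03 0.062
  rim 0.06 0.0602
  rim 0.12 0.0591
  handle 236 [[-0.0872, -0.2919, 0.053], [-0.0753, -0.253, 0.0592], [-0.0624, -0.2204, 0.0649]]
```

Request:
jog_arm([
  [[0.02,0,-0.15],[0,-0.1,0],10],
  [[0.03,0,-0.25],[0,-0.22,0],10],
  [[0.04,0,-0.36],[0,-0.35,0],10],
  [[0.04,0,-0.46],[0,-0.47,0],10],
  [[0.04,0,-0.57],[0,-0.6,0],10],
  [[0.04,0,-0.68],[0,-0.72,0],10],
  [[0.04,0,-0.79],[0,-0.85,0],10],
  [[0.04,0,-0.9],[0,-0.97,0],10],
])

```text
time: 21.62
tool_pos: [0.4728, -0.0318, 0.0376]
tool_rot: [0.078, 0.731, 0.672, -0.092]
contact_force: [-0.4, 1.6, -6.5]
gripper_width: 0.287
grasp_force: 59.9
```

```bash
python3 - <<'E'
from h import *
barnow(); look(); rows(*[onr(s,15,.0015) for s in (.042,.03,.015,0)],bar(-.04,.03,15),bar(-.09,.06,12))
E
```

```text
bar D 0.0425 lat -0.001 z 0.0052 head,tilt [85.31 13.82]
side shim 21 [[0.0027, -0.0534, 0.0161], [0.014, -0.0363, 0.0211], [0.0265, -0.018, 0.0235]] ((13.407288551330566, -34.801116943359375), (40.912696838378906, 7.885311603546143), 54.86187744140625)
  rim -0.12 0.0571
  rim 0.06 0.0568
  rim 0.12 0.0567
  handle 236 [[-0.0894, -0.2865, 0.0682], [-0.0772, -0.2372, 0.0833], [-0.0664, -0.1641, 0.0943]]
top shim 89 [[0.0192, -0.0666, 0.0007], [0.0264, -0.0295, 0.0215], [0.0359, 0.0034, 0.0265]] ((25.441408157348633, -31.91374969482422), (12.476741790771484, 74.0729751586914), 2.6760470867156982)
  rim -0.03 0.0611
  rim 0.06 0.0589
  rim 0.12 0.0608
  handle 334 [[-0.0869, -0.2825, 0.0741], [-0.0747, -0.232, 0.0855], [-0.062, -0.1873, 0.0971]]
t 21.725 p [ 0.4732 -0.0317  0.0379] F [ 0.4  0.8 -7.1] w 0.286
[-0.04, -0.01, -0.15] [-0.06, -0.15, 0.04]
[-0.52, -0.01, -0.16] [-0.06, -0.15, 0.04]
[-1.12, -0.02, -0.17] [-0.06, -0.15, 0.04]
[-1.72, -0.02, -0.19] [-0.06, -0.15, 0.04]
[-3.45, -0.03, -0.32] [-0.06, -0.15, 0.04]
[-5.65, -0.05, -0.61] [-0.06, 0.23, 0.04]
```

```bash
python3 - <<'E'
from h import *
rows(onr(.041,17,.001),onr(.036,20,.001),onr(.03,22,.001),onr(.022,24,.001),onr(.012,24,.0015),onr(.0,22,.003),bar(-.04,.035,18))
E
```

```text
t 21.725 p [ 0.4732 -0.0317  0.0379] F [ 0.4  0.8 -7.1] w 0.286
[-0.08, -0.01, -0.35] [-0.06, -0.4, 0.04]
[-0.27, -0.02, -0.68] [-0.06, -0.77, 0.04]
[-0.49, -0.02, -0.94] [-0.06, -1.02, 0.04]
[-0.78, -0.02, -1.22] [-0.05, -1.27, 0.05]
[-1.18, -0.03, -1.31] [-0.05, -1.27, 0.05]
[-1.7, -0.03, -1.19] [-0.06, -1.02, 0.04]
[-3.51, -0.04, -0.92] [-0.06, -0.52, 0.04]
```

Request:
jog_arm([
  [[-0.08,0,-0.35],[0,-0.4,0],10],
  [[-0.25,0,-0.68],[0,-0.77,0],10],
  [[-0.5,0,-0.94],[0,-1.0,0],10],
  [[-0.8,0,-1.22],[0,-1.27,0],10],
  [[-1.2,0,-1.31],[0,-1.27,0],10],
  [[-1.7,0,-1.25],[0,-1.0,0],10],
  [[-2.5,0,-1.15],[0,-0.8,0],10],
  [[-3.5,0,-0.95],[0,-0.5,0],10],
])

```text
time: 22.72
tool_pos: [0.4662, -0.1121, 0.0816]
tool_rot: [0.101, 0.727, 0.669, -0.117]
contact_force: [0.6, 0.9, -8.3]
gripper_width: 0.284
grasp_force: 59.9
```

```bash
python3 - <<'E'
from h import *
barnow(); look(); rows(bar(-.04,.035,18),bar(-.09,.045,10),bar(-.12,.03,3),bar(-.12,.008,0),bar(-.12,.002,0))
E
```

```text
bar D -0.0408 lat -0.0008 z 0.0363 head,tilt [85.39 17.73]
  rim -0.12 0.0576
  rim -0.03 -0.0002
  rim 0.12 0.057
  handle 47 [[-0.0883, -0.2918, 0.1085], [-0.0733, -0.2634, 0.1161], [-0.0651, -0.2393, 0.1199]]
top shim 280 [[0.0012, -0.0674, 0.0012], [0.0161, -0.0317, 0.0217], [0.0354, 0.0043, 0.0271]] ((16.489547729492188, -32.149070739746094), (30.812786102294922, 73.92742919921875), 0.30293402075767517)
  rim -0.12 0.0564
  rim -0.03 0.0596
  rim 0.06 0.061
  rim 0.12 0.0581
  handle 21 [[-0.0864, -0.3433, 0.0442], [-0.0701, -0.2715, 0.118], [-0.051, -0.2664, 0.1199]]
t 22.825 p [ 0.4662 -0.1145  0.0825] F [-0.3  0.4 -7.8] w 0.285
[0.14, -0.02, 0.01] [-0.06, -0.01, 0.01]
[-1.73, -0.01, 1.31] [-0.06, 0.99, 0.01]
[-2.44, 0.0, 3.16] [-0.06, 1.86, 0.0]
[-2.03, 0.01, 4.37] [-0.06, 2.24, 0.0]
[-1.95, 0.02, 4.6] [-0.06, 2.24, 0.0]
```

Request:
jog_arm([
  [[-0.9,0,0.4],[0,0.4,0],10],
  [[-1.75,0,1.3],[0,1.0,0],10],
  [[-2.4,0,2.3],[0,1.5,0],10],
  [[-2.4,0,3.2],[0,1.9,0],10],
  [[-2.1,0,4.0],[0,2.2,0],10],
  [[-2.0,0,4.4],[0,2.24,0],10],
  [[-2.0,0,4.6],[0,2.24,0],10],
  [[-2.0,0,4.65],[0,2.24,0],10],
])

```text
time: 23.82
tool_pos: [0.4592, -0.1939, -0.0124]
tool_rot: [-0.004, 0.736, 0.677, -0.003]
contact_force: [-5.7, 3.5, 4.8]
gripper_width: 0.288
grasp_force: 61.6
```

```bash
python3 - <<'E'
from h import *
barnow(); rows()
E
```

```text
bar D -0.1179 lat -0.0001 z 0.0019 head,tilt [85.23 -0.1 ]
t 23.825 p [ 0.4592 -0.1939 -0.0124] F [-5.7  3.5  4.8] w 0.288
```

On the bench (z ≈ 2 mm, upward force). I release and rise.

Request:
jog_arm([
  [[0,0,0],[0,0,0],40],
  [[0,0,0],[0,0,0],65],
  [[0,0,0],[0,0,0],65],
  [[0,0,-1],[0,0,0],65],
  [[0,0,-3],[0,0,0],65],
  [[0,0,-5],[0,0,0],65],
  [[0,0,-5],[0,0,0],65],
  [[0,0,-5],[0,0,0],65],
])

```text
time: 24.82
tool_pos: [0.4599, -0.1942, 0.1111]
tool_rot: [-0.004, 0.736, 0.677, -0.002]
contact_force: [0.3, -0.2, -0.6]
gripper_width: 0.65
grasp_force: 0.0
```

```bash
python3 - <<'E'
from h import *
look(); rows()
# toe tip
im,d=grab_frame('top');P=cloud('top',d);hsv=cv2.cvtColor(im,cv2.COLOR_RGB2HSV).astype(int)
L=np.stack([(P-E0)@xc,(P-E0)@hc,P[...,2]],-1)
m=(hsv[...,1]<80)&(hsv[...,2]>110)&(abs(L[...,0]+.075)<.03)&(L[...,1]<-.09)&(L[...,1]>-.3)&(L[...,2]<.03)
print('steel',m.sum(),np.percentile(L[m],[2,50,98],axis=0).round(4).tolist())
E
```

```text
side shim 122 [[-0.0014, -0.0721, 0.0088], [0.0073, -0.0265, 0.02], [0.0288, 0.0035, 0.0233]] ((14.674490928649902, -33.27293014526367), (31.457975387573242, 73.80720520019531), 0.9866628646850586)
  rim -0.12 0.0575
  rim -0.03 0.0571
  handle 307 [[-0.0886, -0.3987, 0.02], [-0.0781, -0.3557, 0.0248], [-0.0658, -0.3078, 0.027]]
top shim 293 [[0.0012, -0.0692, 0.0006], [0.0152, -0.0336, 0.0214], [0.0352, 0.0043, 0.0266]] ((16.4211483001709, -32.204010009765625), (30.45208168029785, 73.9823989868164), 1.3124178647994995)
  rim -0.12 0.0597
  rim -0.03 0.0584
  rim 0.06 0.0589
  rim 0.12 0.059
  handle 144 [[-0.0866, -0.3535, 0.0197], [-0.0766, -0.3289, 0.025], [-0.0622, -0.3055, 0.0302]]
t 24.925 p [ 0.4589 -0.1936  0.1094] F [-0.2  0.8 -0.1] w 0.649
steel 334 [[-0.0854, -0.2741, -0.002], [-0.0731, -0.197, 0.0108], [-0.0613, -0.1398, 0.0172]]
```

```bash
python3 -c "
from plant import *
print(job_done())"
```

```text
the job is handed in; nothing more can be done
None
```

I handed the job in at about 25 s: the chassis rests on the shim with its near edge about 23 mm up and about 48 mm of the shim under it. The bar was drawn right out, its toe about 140 mm clear of the edge, and it lies flat on the bench. My first grasp closed just above the handle without moving it, and I didn't re-measure the bystanders at the end.

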